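# Scoop the hole-saw slugs against the bench fence and weigh them in

### The job

Take the aluminium catch pan by its handle, push its lip along the bench right up against the fence so that all three sharp hole-saw slugs ride up into it, lift them clear together and set the loaded pan down gently on the weighing plate of the scale, level, about central, with all three still in it, and let go. Never touch the slugs with the gripper, do not ram the fence, and leave the other things on the bench where they are.

Things in the scene. Friction and masses are not known exactly. Their poses are not given: they have to be found in the camera images.
- pan: aluminium scoop, 0.22 kg, starts flat on the board. Tray 110 mm long (x), 124 wide (y, 118 inside), floor 2 mm thick, open square-edged lip at x = +55 mm; side and back walls 28 mm high (side walls end 10 mm short of the lip). Black bar handle from x = -55 to -125 mm, 18 mm wide (y), 30 to 54 mm above the underside. Origin: centre of the tray's underside; x points handle to lip, z up.
- pan_grip (a point): where to grip the handle: x = -85 mm, y = 0, 44 mm above the pan's underside; squeeze across the 18 mm width (pan y) from above, firmly: the centre of mass lies about 75 mm nearer the lip and the pan may pitch a little in the grip when pressed.
- pan_lip (a point): middle of the lip's front edge, on the underside, 55 mm in front of the pan's origin.
- fence: angle-iron stop bolted to the bench, 320 mm long (y), leg 35 mm high. Origin: on the bench, middle of the leg's front face. x points into the fence (push this way); slugs lie on the -x side. A hardwood facing 8 mm thick, 300 long, 33 high stands before the leg on two studs, locked firm: its front, the working face, is 8 to 28 mm in front of the origin, differing each time and not measured: feel for it.
- slug1: hole-saw slug 1: plain steel disc, 26 mm diameter, 8 mm thick, 32 g, a pilot-hole mark in its top. Lower edge bevelled: flat underside 17 mm across, bevel 2.5 mm high at 30 degrees, so a 2 mm lip rides in under it once the fence holds it from behind. Lies flat, 45 to 85 mm in front of the fence's origin. Origin: centre of its underside. All three slugs are alike.
- slug2: hole-saw slug 2: as slug1.
- slug3: hole-saw slug 3: as slug1.
- scale: bench scale, grey box 170 x 170 mm with a 160 x 160 mm steel weighing plate on top, plate surface 50 mm above the bench; the display is on its own -x side. Fixed, rigid. Origin: centre of its underside.
- scale_top (a point): centre of the weighing plate's surface, 50 mm above the bench.
- board: plywood board 200 x 160 x 18 mm lying fixed on the bench, on which the pan starts. Origin: centre of its underside; x along its length.
- nut: bystander: big dark hexagon nut, 41 mm over corners, 19 mm high, in front of the fence about 118 mm to own +y of the fence's middle. Leave it.
- offcut: bystander: dark steel bar end 55 x 25 x 10 mm, in front of the fence about 118 mm to own -y of the fence's middle. Leave it.
- tin: bystander: tin, 74 mm diameter, 100 mm high, origin under its centre. Leave it.
- oilcan: bystander: copper oil can with a spout, 72 mm diameter, 130 mm high, origin under its centre. Leave it.

How it is judged:
On the way, in this order (a step that is already met when the one before it is completed fails the run):
1. all three slugs are in the pan while its lip, within 15 mm of the bench, or a slug in it touches the fence (x of slug1 in the frame of pan between -0.055 and 0.048 m and y of slug1 in the frame of pan between -0.06 and 0.06 m and z of slug1 in the frame of pan between -0.003 and 0.02 m and x of slug2 in the frame of pan between -0.055 and 0.048 m and y of slug2 in the frame of pan between -0.06 and 0.06 m and z of slug2 in the frame of pan between -0.003 and 0.02 m and x of slug3 in the frame of pan between -0.055 and 0.048 m and y of slug3 in the frame of pan between -0.06 and 0.06 m and z of slug3 in the frame of pan between -0.003 and 0.02 m and height (world z) of pan_lip below 0.015 m and contact force between any of pan, slug1, slug2, slug3 and fence above 0.2 N), for 0.05 s.
2. all three slugs are lifted clear in the pan, 60 mm above the bench (x of slug1 in the frame of pan between -0.055 and 0.048 m and y of slug1 in the frame of pan between -0.06 and 0.06 m and z of slug1 in the frame of pan between -0.003 and 0.02 m and x of slug2 in the frame of pan between -0.055 and 0.048 m and y of slug2 in the frame of pan between -0.06 and 0.06 m and z of slug2 in the frame of pan between -0.003 and 0.02 m and x of slug3 in the frame of pan between -0.055 and 0.048 m and y of slug3 in the frame of pan between -0.06 and 0.06 m and z of slug3 in the frame of pan between -0.003 and 0.02 m and height (world z) of each of slug1, slug2, slug3 above 0.06 m), for 0.2 s.
At the end, for the whole second after the job is handed in: The pan is at rest, level within 0.06 rad, its underside within 4 mm of the weighing plate and its origin within 35 mm of the plate's centre, with all three slugs at rest in the tray: centres 7 mm or more behind the lip, between the walls, under 20 mm above its underside (x of slug1 in the frame of pan between -0.055 and 0.048 m and y of slug1 in the frame of pan between -0.06 and 0.06 m and z of slug1 in the frame of pan between -0.003 and 0.02 m and x of slug2 in the frame of pan between -0.055 and 0.048 m and y of slug2 in the frame of pan between -0.06 and 0.06 m and z of slug2 in the frame of pan between -0.003 and 0.02 m and x of slug3 in the frame of pan between -0.055 and 0.048 m and y of slug3 in the frame of pan between -0.06 and 0.06 m and z of slug3 in the frame of pan between -0.003 and 0.02 m and z of scale_top in the frame of pan between -0.004 and 0.004 m and horizontal distance between pan and scale_top below 0.035 m and angle between pan's own z axis and vertical below 0.06 rad and linear speed of each of pan, slug1, slug2, slug3 below 0.02 m/s); the robot touches nothing.
It fails at once if a finger or the gripper touches a slug (contact force between any of the fingers, the arm and slug1 above 0.3 N or contact force between any of the fingers, the arm and slug2 above 0.3 N or contact force between any of the fingers, the arm and slug3 above 0.3 N).
It fails at once if the pan is rammed against the fence (over 60 N) (contact force between pan and fence above 60 N).
It fails at once if the pan is slammed on the scale (over 60 N) (contact force between pan and scale above 60 N).
It fails at once if a bystander (nut, offcut, tin, oil can) is moved by more than 25 mm (distance of any of nut, offcut, tin, oilcan from where it was at the start of the episode above 0.025 m).
It also fails if it takes over 54 s, if anything falls off the work surface, if the arm or the gripper's body presses on something with over 40 N, if the wrist force passes 120 N, or if a joint passes its speed limit or range.

### The arm

A 6-joint arm with a two-finger parallel gripper is mounted at the origin on the work surface. World frame = base frame: x ahead of the robot, y to its left, z up, the work surface at z = 0. Lengths are in m, angles in rad, forces in N, time in s.
With the tool pointing down it reaches from about 0.3 to 0.825 m from the base axis. Payload 5.4 kg.
Tool frame: the origin (TCP) lies at the very end of the fingers, on their centre line; the grasp point (between the pads) lies 19 mm behind it; z points along the fingers, x is the direction in which the jaws open and shut, and the axes are right-handed (so a half turn about z gives the same grasp; the last joint's range is limited). The gripper opens to 92 mm and grips with 3 to 60 N. Pads are 20 mm wide; open, the fingers measure 128 mm over their backs; the gripper's body (75 mm by 189 mm) begins 69 mm behind the grasp point.
Start: joints at [-1.505, 0.158, 1.597, -0, 1.386, -0.21], TCP at [0.157, -0.553, 0.215] pointing down, gripper open.
Joint ranges: [-2.91, 2.91], [-0.94, 2.29], [0.18, 2.7], [-1.29, 4.43], [0.17, 2.64], [-3, 3]. Speed limits (rad/s): [2.57, 2.57, 3.14, 3.14, 3.14, 3.14].

### API

Orientations are given as a rotation vector (axis times angle).
In Python, from workcell import bot gives the robot as it stands. Calls block until the motion is done:
- bot.goto(position, orientation): joint-space move of the TCP to a pose.
- bot.line_to(position, rot=None, max_speed=0.15): straight line of the TCP; rot=None keeps the orientation; max_speed is the mean speed in m/s.
- bot.set_joints(angles): joint-space move.
- bot.set_gripper(opening, newtons=None): opening from 0.0 (shut) to 1.0 (fully open); newtons is the grip in N (None keeps the last); returns when the fingers have stopped.
- bot.hold(seconds).
- bot.inverse_kinematics(position, orientation): joint angles nearest the present ones, or None.
- bot.read_camera(name): name is "side" or "top" or "wrist"; returns a dict with "pixels" (480x640x3 uint8, blue, green, red), "fx", "fy", "cx", "cy" (pixels), "R" (3x3) and "t" (3): a world point X has camera coordinates R X + t. Camera axes: x right, y down, z forward; pixel columns grow to the right and rows downward; lengths in m; the calibration is good to about 2 mm. A picture is of the moment at which its call begins. There is no depth.
A pose or a line that the arm cannot do raises bot.MotionError and nothing moves.
- bot.job_done(): hands the job in, once; it reports no verdict.
Readings, each from a call of its own:
- bot.current_clock(): time.
- bot.current_joints(): joint angles.
- bot.current_joint_vel(): joint speeds.
- bot.current_effort(): joint torques, N m.
- bot.current_ee_pos(): TCP position.
- bot.current_tool_rot(): TCP orientation.
- bot.current_contact_force(): force on the tool from outside, world axes, zero at the start.
- bot.current_ft_torque(): the same for the moment, N m.
- bot.current_opening(): opening from 0.0 (shut) to 1.0 (fully open).
Only numpy, scipy, OpenCV 4.12 (cv2) and the standard library are available. Lean on these libraries where they do the work, as an engineer would, in place of code of your own. Each camera call takes 0.05 s, during which the arm holds its last target. There are 200 camera calls.

## Working session

There is one attempt and no reset: what is moved stays moved. The work goes in short steps, each a Python script; the robot and the scene stay as the last script left them, time stands still between calls to the robot, and variables do not carry over. Pictures are saved under pics/ and viewed, about 8 in all and at most 12, crops included, and the job is handed in when it is done.

```bash
mkdir -p pics && ls
python3 - <<'E'
from workcell import bot
import cv2,pickle,numpy as np
d={}
for n in("top","side"):
    c=bot.read_camera(n);d[n]=c
    cv2.imwrite(f"pics/{n}0.png",c["pixels"]);print(n,c["fx"],c["cx"],c["cy"],np.round(c["R"],4).tolist(),np.round(c["t"],4).tolist())
pickle.dump(d,open("cam.pkl","wb"))
print(bot.current_clock(),bot.current_tool_rot())
E
```

```text
pics
top 598.5557077823685 307.8311888026281 233.9980378844556 [[-0.019, -0.9998, -0.0116], [-0.9889, 0.0205, -0.1473], [0.1475, 0.0087, -0.989]] [0.0374, 0.61, 1.2043]
side 567.4358380115717 316.29881279359677 235.69283397516423 [[0.9022, -0.4311, 0.0162], [-0.317, -0.6878, -0.653], [0.2926, 0.584, -0.7572]] [-0.5567, 0.2739, 0.9785]
0.1 [-2.50474172e+00  1.89426979e+00  1.72092747e-03]
```

View pics/top0.png

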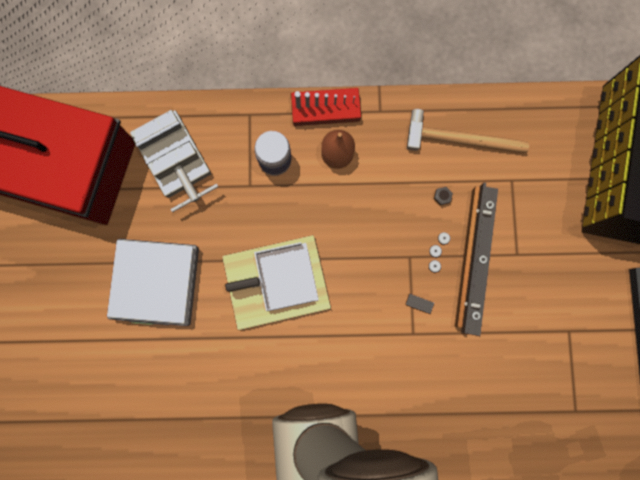

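View pics/side0.png

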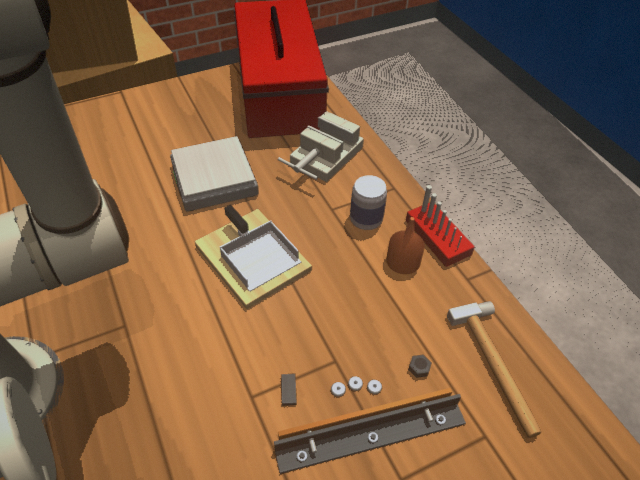

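The top view shows the scale near (153,282), the pan at (287,277) with its handle to the left, the slugs at about (444,239), (436,251) and (435,266), and the fence at about (480,260). I'll enlarge these.

Run:
```python
import cv2,numpy as np
im=cv2.imread("pics/top0.png")
a=cv2.resize(im[225:335,100:340],None,fx=3.3,fy=3.3,interpolation=cv2.INTER_CUBIC)
cv2.imwrite("pics/a.png",a)
b=cv2.resize(im[175:345,395:510],None,fx=3.5,fy=3.5,interpolation=cv2.INTER_CUBIC)
cv2.imwrite("pics/b.png",b);print(a.shape,b.shape)
```

```text
(363, 792, 3) (595, 402, 3)
```

View pics/a.png

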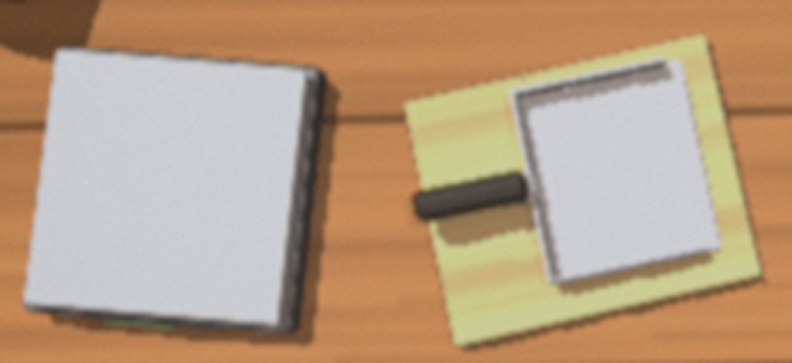

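View pics/b.png

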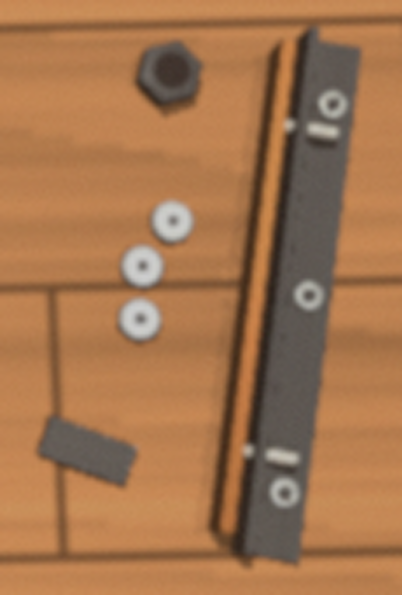

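Crop pixels: the scale plate corners are (58,48), (308,68), (278,326), (27,303). The lip corners are (682,60) and (720,247), and the handle runs (418,205)–(520,186). The slugs are at (173,221), (143,266), (140,320), the facing front top edge runs (278,42)–(213,530), and the leg runs (312,30)–(243,557).

```bash
cat > h.py <<'E'
import numpy as np,pickle,cv2
def ray(c,u,v,z):
    R,t=np.array(c["R"]),np.array(c["t"]);o=-R.T@t
    d=R.T@np.array([(u-c["cx"])/c["fx"],(v-c["cy"])/c["fy"],1]);return o+d*(z-o[2])/d[2]
E
python3 - <<'E'
from h import *
from workcell import bot
c=pickle.load(open("cam.pkl","rb"))["top"]
A=lambda u,v,z:ray(c,100+(u+.5)/3.3-.5,225+(v+.5)/3.3-.5,z)
B=lambda u,v,z:ray(c,395+(u+.5)/3.5-.5,175+(v+.5)/3.5-.5,z)
np.set_printoptions(precision=4,suppress=True)
def rep(n,f,pts,z):
    P=np.array([f(*p,z) for p in pts]);print(n,P[:,:2].tolist() and np.round(P[:,:2],4).tolist(),'mean',P.mean(0)[:2]);return P
rep("scale",A,[(58,48),(308,68),(278,326),(27,303)],.05)
P=rep("board",A,[(405,101),(707,36),(762,275),(457,346)],.018)
for i,j in((0,1),(3,2)):print("board yaw",np.arctan2(*(P[j]-P[i])[1::-1]))
L=rep("lip",A,[(682,60),(720,247)],.02);print('lip len',np.linalg.norm(L[0]-L[1]),'normal yaw',np.arctan2(*(L[1]-L[0])[1::-1])+np.pi/2, np.arctan2(*(L[1]-L[0])[1::-1])-np.pi/2)
W=rep("backwall",A,[(513,92),(550,283)],.046)
H=rep("handle",A,[(418,205),(520,186)],.072);print('yaw',np.arctan2(*(H[1]-H[0])[1::-1]),np.linalg.norm(H[1]-H[0]))
rep("slug",B,[(173,221),(143,266),(140,320)],.008)
F=rep("facing",B,[(278,42),(213,530)],.033);print('len',np.linalg.norm(F[0]-F[1]),'dir',np.arctan2(*(F[1]-F[0])[1::-1]))
F=rep("leg",B,[(312,30),(243,557)],.035);print('len',np.linalg.norm(F[0]-F[1]),'dir',np.arctan2(*(F[1]-F[0])[1::-1]))
rep("nut",B,[(172,72)],.019);rep("offcut",B,[(40,455),(52,418),(137,448),(125,485)],.01)
E
```

```text
scale [[0.6072, 0.4228], [0.5913, 0.2644], [0.4308, 0.2815], [0.4479, 0.4376]] mean [0.5193 0.3516]
board [[0.5728, 0.208], [0.6111, 0.0126], [0.4571, -0.0191], [0.4162, 0.1748]] mean [0.5143 0.0941]
board yaw -1.3772772622459488
board yaw -1.3631411427607811
lip [[0.5955, 0.0291], [0.4752, 0.0071]] mean [0.5354 0.0181]
lip len 0.12228494281821414 normal yaw -1.3906872609534213 -4.532279914543214
backwall [[0.5739, 0.1356], [0.454, 0.1133]] mean [0.514  0.1245]
handle [[0.5024, 0.1917], [0.5127, 0.1291]] mean [0.5076 0.1604]
yaw -1.406287572942527 0.06341154046450538
slug [[0.602, -0.2662], [0.5746, -0.2465], [0.5416, -0.243]] mean [ 0.5727 -0.2519]
facing [[0.707, -0.3301], [0.4149, -0.2745]] mean [ 0.5609 -0.3023]
len 0.2973485393555613 dir 2.9536184409318933
leg [[0.7135, -0.3506], [0.399, -0.2907]] mean [ 0.5563 -0.3206]
len 0.32022073487886993 dir 2.953586987413509
nut [[0.6927, -0.268]] mean [ 0.6927 -0.268 ]
offcut [[0.4612, -0.1785], [0.4832, -0.1867], [0.4643, -0.2369], [0.4423, -0.2287]] mean [ 0.4628 -0.2077]
```

```bash
cat >> h.py <<'E'
from scipy.spatial.transform import Rotation as Ro
S=1
def tool(o,yaw,pitch=0,s=None):
    """TCP pose for pan origin o, yaw, pitch (lip up positive)"""
    s=s or S
    Rp=Ro.from_euler("ZY",[yaw,-pitch]).as_matrix()
    p=np.array(o)+Rp@[-.085,0,.025]
    Rt=Rp@np.array([[0,s,0],[s,0,0],[0,0,-1.]]);return p,Ro.from_matrix(Rt).as_rotvec()
PAN=np.array([.5243,.0713,.018]);YP=-1.388
FO=np.array([.5563,-.3206,0]);YF=-1.759
fx=np.array([np.cos(YF),np.sin(YF),0]);fy=np.array([-fx[1],fx[0],0])
def inf(x,y,z):return FO+x*fx+y*fy+[0,0,z]
SC=np.array([.5193,.3516,.05])
E
python3 - <<'E'
from h import *
from workcell import bot
np.set_printoptions(precision=2,suppress=True)
for s in(1,-1):
  for n,a in dict(up=(PAN+[0,0,.1],YP),g=(PAN,YP),pre=(inf(-.2,.003,.1),YF),pre0=(inf(-.17,.003,0),YF),push=(inf(-.07,.003,0),YF),tilt=(inf(-.09,.003,.1),YF,.2),sc=(SC+[0,0,.1],YF,.2),sc2=(SC,-1.5),sc3=(SC,-.1)).items():
    print(s,n,bot.inverse_kinematics(*tool(*a,s=s)))
E
```

```text
1 up [ 0.07  0.11  1.79  0.    1.23 -0.11]
1 g [ 0.07  0.25  1.85  0.    1.03 -0.11]
1 pre [-0.26  0.34  1.57 -0.    1.24 -0.08]
1 pre0 [-0.31  0.46  1.63 -0.    1.06 -0.13]
1 push [-0.48  0.46  1.62 -0.    1.06 -0.29]
1 tilt [-0.33  0.35  1.6  -0.22  1.17 -0.06]
1 sc [ 0.58  0.64  1.1  -0.14  1.54  0.78]
1 sc2 [ 0.53  0.53  1.41 -0.    1.2   0.45]
1 sc3 [ 0.48  0.28  1.75 -0.    1.11 -0.99]
-1 up None
-1 g None
-1 pre None
-1 pre0 None
-1 push [-0.48  0.46  1.62  0.    1.06  2.85]
-1 tilt None
-1 sc [ 0.58  0.64  1.1  -0.14  1.54 -2.36]
-1 sc2 [ 0.53  0.53  1.41  0.    1.2  -2.69]
-1 sc3 [ 0.48  0.28  1.75 -0.    1.11  2.15]
```

Run:
```python
from h import *
from workcell import bot
np.set_printoptions(precision=3,suppress=True)
bot.goto(*tool(PAN+[0,0,.13],YP))
c=bot.read_camera("wrist");cv2.imwrite("pics/w1.png",c["pixels"])
pickle.dump({k:v for k,v in c.items()},open("w1.pkl","wb"))
print(bot.current_clock(),bot.current_contact_force(),bot.current_opening())
```

```text
2.9417 [ 0.858  0.55  -0.261] 0.998973460519927
```

View pics/w1.png

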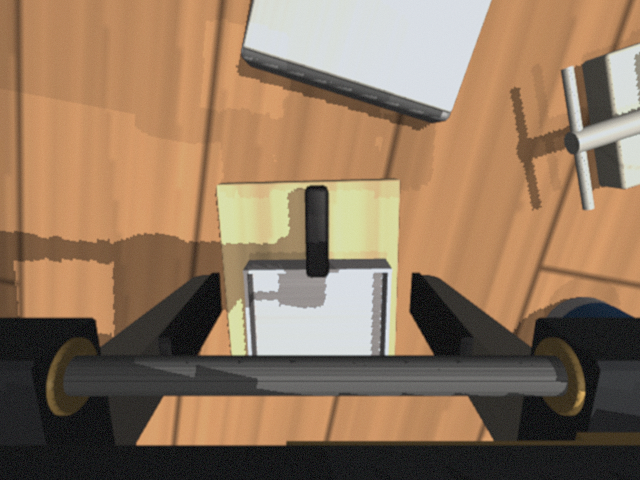

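The handle is central between the fingers (column 317, rows 185–275) and parallel to the tool. Next I'll grasp, lift and carry to the fence approach.

Run:
```python
from h import *
from workcell import bot
np.set_printoptions(precision=4,suppress=True)
c=pickle.load(open("w1.pkl","rb"))
a=ray(c,317,185,.072);b=ray(c,317,274,.072);d=np.array([np.cos(YP),np.sin(YP),0])
print(a,b,'expected',PAN-.125*d,PAN-.055*d,'yaw',np.arctan2(*(b-a)[1::-1]))
bot.line_to(tool(PAN,YP)[0],max_speed=.12)
print("contact",bot.current_contact_force())
bot.set_gripper(0.0,60)
print(bot.current_opening()*92,bot.current_contact_force())
bot.line_to(tool(PAN+[0,0,.06],YP)[0],max_speed=.12)
print(bot.current_opening()*92,bot.current_contact_force(),bot.current_ft_torque())
bot.goto(*tool(inf(-.185,.003,.08),YF))
c=bot.read_camera("side");cv2.imwrite("pics/s1.png",cv2.resize(c["pixels"][180:480,180:520],None,fx=2.2,fy=2.0 and 2.2))
c=bot.read_camera("top");cv2.imwrite("pics/t1.png",c["pixels"])
print(bot.current_clock(),bot.current_contact_force())
```

```text
[0.5023 0.1958 0.072 ] [0.5146 0.1293 0.072 ] expected [0.5016 0.1942 0.018 ] [0.5143 0.1254 0.018 ] yaw -1.3878964292190226
contact [ 0.2015 -0.1629  0.6109]
17.181044723239058 [ 0.7417 -0.9643 -0.7501]
17.787372154331067 [ 0.8993 -0.1086 -1.9702] [ 0.0505 -0.1144 -0.0061]
6.9583 [ 0.2685  0.5033 -2.4858]
```

View pics/s1.png

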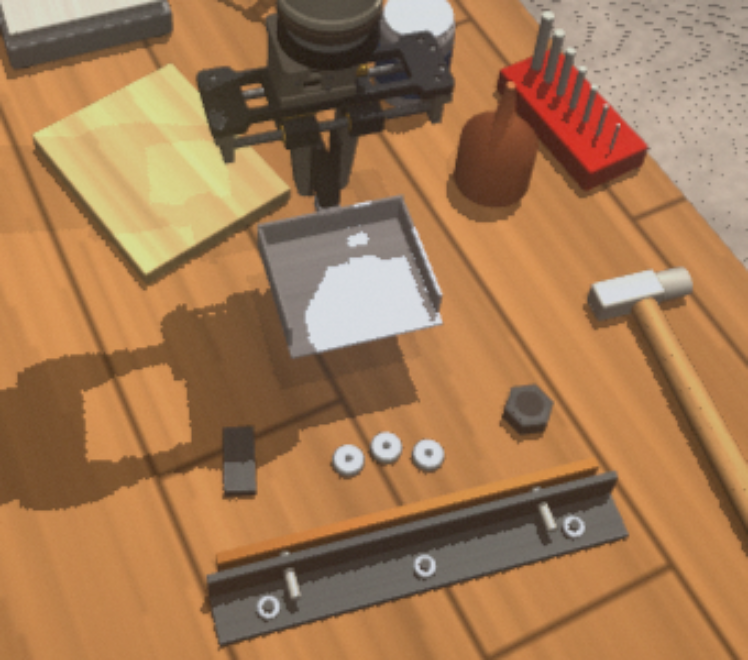

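Run:
```python
from h import *
from workcell import bot
np.set_printoptions(precision=4,suppress=True)
bot.line_to(tool(inf(-.185,.003,.008),YF)[0],max_speed=.1)
f0=bot.current_contact_force();print(f0,bot.current_ft_torque())
for z in np.arange(.006,-.004,-.001):
    bot.line_to(tool(inf(-.185,.003,z),YF)[0],max_speed=.02)
    f=bot.current_contact_force();print(round(z,4),bot.current_ee_pos()[2],f-f0,bot.current_ft_torque())
    if f[2]-f0[2]>6:break
c=bot.read_camera("side");cv2.imwrite("pics/s2.png",cv2.resize(c["pixels"][230:450,230:450],None,fx=2.7,fy=2.7))
print(bot.current_clock())
```

```text
[ 0.4132 -0.4639 -0.8245] [ 0.1036 -0.1043 -0.0072]
0.006 0.03147548019896998 [-0.945   1.1599 -1.4348] [ 0.0377 -0.1119  0.0432]
0.005 0.03000142180491656 [ 0.0458  0.1486 -1.3126] [ 0.0923 -0.0974  0.0624]
0.004 0.028889236465216798 [-0.0982  0.3098 -0.5232] [ 0.0459 -0.0784 -0.0649]
0.003 0.02790446741896956 [-0.6488  0.8678 -0.5764] [ 0.0662 -0.1078 -0.0004]
0.002 0.026897477199034788 [-0.3104  0.4341 -1.8935] [ 0.0855 -0.1286 -0.0068]
0.001 0.0258873842636084 [ 0.1084  0.9286 -1.7465] [ 0.0337 -0.1015 -0.0025]
0.0 0.025083811992613923 [-0.0396  0.8723 -0.5989] [ 0.0155 -0.1186  0.0091]
-0.001 0.024954108233535173 [-3.3435  2.9597  6.8134] [ 0.0759  0.4551 -0.0415]
9.875
```

View pics/s2.png

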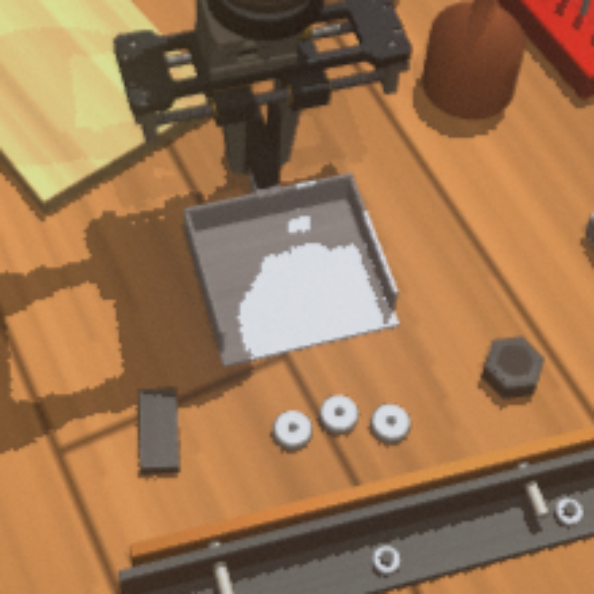

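The pan is flat on the bench (9 N at z=-1 mm) with all three slugs ahead of the lip and inside its width. Now pushing while reading the force.

Run:
```python
from h import *
from workcell import bot
np.set_printoptions(precision=2,suppress=True)
bot.line_to(tool(inf(-.145,.003,-.001),YF)[0],max_speed=.06)
x=-.145;hit=0
while x<-.055:
    x+=.003 if x<-.092 else .001
    bot.line_to(tool(inf(x,.003,-.001),YF)[0],max_speed=.04)
    f=np.array(bot.current_contact_force());p=-f@fx
    print(round(x,4),round((bot.current_ee_pos()-FO)@fx+.085,4),'push %.1f side %.1f z %.1f'%(p,f@fy,f[2]))
    hit=hit+1 if p>18 else 0
    if p>26 or hit>=2:break
c=bot.read_camera("side");cv2.imwrite("pics/s3.png",cv2.resize(c["pixels"][260:480,230:480],None,fx=2.7,fy=2.7))
print(x,bot.current_clock())
```

```text
-0.142 -0.1417 push 3.2 side 0.0 z 5.8
-0.139 -0.1389 push 3.8 side -0.3 z 6.0
-0.136 -0.136 push 4.5 side 0.3 z 6.8
-0.133 -0.133 push 3.2 side 0.0 z 6.2
-0.13 -0.13 push 4.3 side -0.2 z 6.3
-0.127 -0.127 push 4.0 side 0.1 z 6.3
-0.124 -0.124 push 5.1 side -0.1 z 6.1
-0.121 -0.121 push 3.5 side -0.5 z 6.1
-0.118 -0.1181 push 4.5 side -0.7 z 6.4
-0.115 -0.115 push 5.3 side -0.1 z 5.7
-0.112 -0.1121 push 4.0 side 0.0 z 6.6
-0.109 -0.1091 push 4.0 side -0.4 z 6.5
-0.106 -0.106 push 3.9 side -0.5 z 6.8
-0.103 -0.1031 push 3.6 side -0.7 z 6.7
-0.1 -0.1001 push 5.1 side 0.2 z 6.6
-0.097 -0.097 push 5.1 side -0.1 z 6.0
-0.094 -0.0942 push 4.1 side 0.5 z 6.8
-0.091 -0.0913 push 4.3 side -0.3 z 7.1
-0.09 -0.0905 push 5.3 side -0.2 z 6.9
-0.089 -0.0896 push 6.3 side 0.2 z 6.5
-0.088 -0.0887 push 6.3 side 0.8 z 7.1
-0.087 -0.0877 push 6.6 side -0.3 z 6.8
-0.086 -0.0867 push 7.2 side 0.2 z 7.8
-0.085 -0.0858 push 6.5 side 0.8 z 6.9
-0.084 -0.0848 push 7.5 side 0.2 z 7.0
-0.083 -0.0839 push 7.6 side -0.3 z 6.9
-0.082 -0.083 push 7.2 side 0.0 z 7.8
-0.081 -0.0821 push 7.2 side -0.5 z 7.0
-0.08 -0.0812 push 6.9 side 0.0 z 8.3
-0.079 -0.0803 push 8.7 side -0.3 z 7.4
-0.078 -0.0795 push 8.0 side 0.3 z 8.6
-0.077 -0.0788 push 10.2 side 1.3 z 7.2
-0.076 -0.0781 push 10.3 side 0.3 z 7.4
-0.075 -0.0776 push 12.7 side 0.4 z 8.2
-0.074 -0.0772 push 15.0 side 0.1 z 8.8
-0.073 -0.0771 push 17.3 side -0.5 z 9.1
-0.072 -0.0766 push 19.3 side 0.7 z 9.5
-0.071 -0.0765 push 22.5 side 0.5 z 10.8
-0.07099999999999992 20.2417
```

View pics/s3.png

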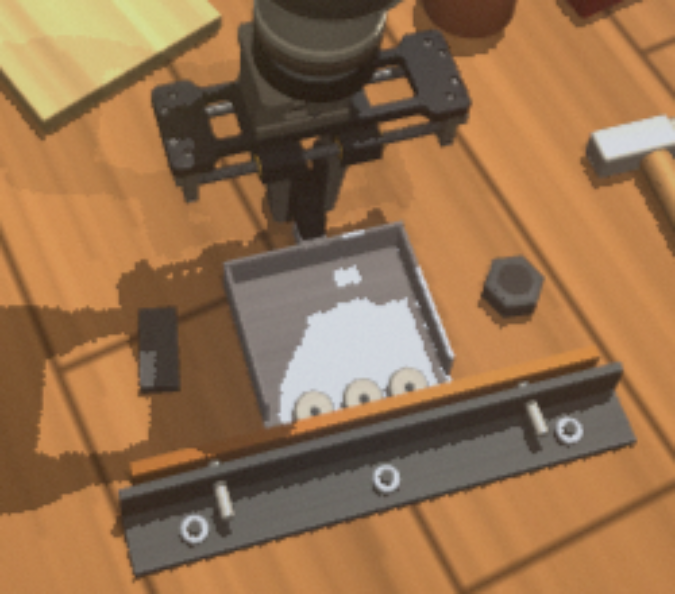

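Run:
```python
from h import *
from workcell import bot
c=bot.read_camera("side");a=cv2.resize(c["pixels"][375:435,315:415],(790,474),interpolation=cv2.INTER_CUBIC)
P=c
# project expected lip line & facing
c2=bot.read_camera("top");b=c2["pixels"][200:320,400:500]
print(bot.current_contact_force(),bot.current_ee_pos())
cv2.imwrite("pics/s4.png",a);cv2.imwrite("pics/s4t.png",cv2.resize(b,None,fx=5,fy=5,interpolation=cv2.INTER_CUBIC))
pickle.dump({"side":c,"top":c2},open("c4.pkl","wb"))
```

```text
[ 5.45348326 22.00756307 11.1389995 ] [ 0.59017111 -0.16264955  0.02506482]
```

View pics/s4.png

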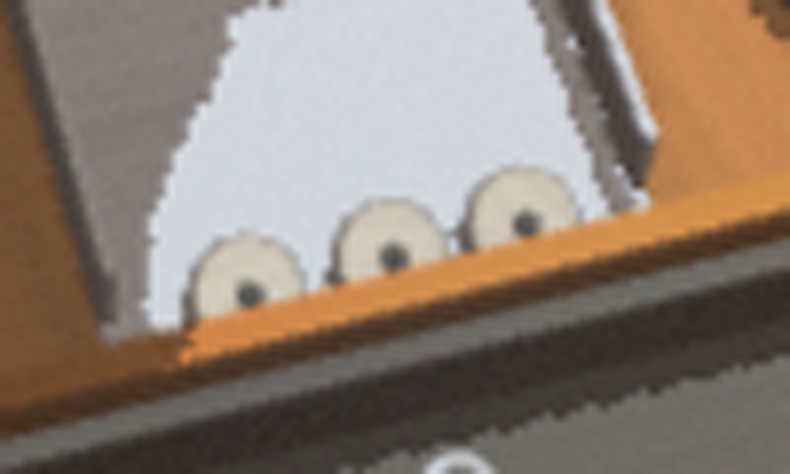

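Run:
```python
from h import *
c=pickle.load(open("c4.pkl","rb"))["side"]
g=lambda u,v,z:(lambda d:(round(d@fx*1e3,1),round(d@fy*1e3,1)))(ray(c,315+(u+.5)/7.9-.5,375+(v+.5)/7.9-.5,z)-FO)
for p in((248,295),(393,258),(527,222)):print('slug on floor',g(*p,.010),'on bench',g(*p,.008))
print('wall end top (pan x=45)',g(657,137,.028),'wall end bottom',g(645,200,.002))
print('facing top front',g(185,345,.033),g(640,210,.033))
c=pickle.load(open("cam.pkl","rb"))["side"]
```

```text
slug on floor (np.float64(-26.0), np.float64(-27.8)) on bench (np.float64(-26.8), np.float64(-27.4))
slug on floor (np.float64(-26.2), np.float64(4.8)) on bench (np.float64(-27.0), np.float64(5.2))
slug on floor (np.float64(-26.8), np.float64(35.5)) on bench (np.float64(-27.6), np.float64(36.0))
wall end top (pan x=45) (np.float64(-30.9), np.float64(64.4)) wall end bottom (np.float64(-28.5), np.float64(64.2))
facing top front (np.float64(-9.7), np.float64(-47.7)) (np.float64(-14.1), np.float64(53.8))
```

View pics/s4t.png

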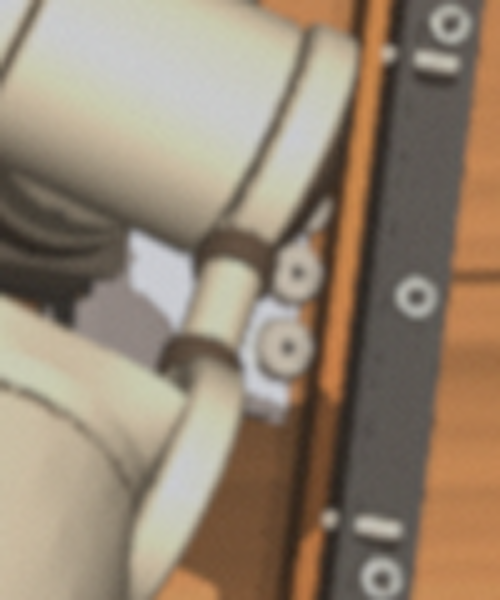

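Run:
```python
from h import *
C=pickle.load(open("c4.pkl","rb"));c=C["top"]
def g(u,v,z):
    d=ray(c,400+(u+.5)/5-.5,200+(v+.5)/5-.5,z)-FO;return np.round([d@fx*1e3,d@fy*1e3],1)
for p in((287,347),(298,272)):print('slug',g(*p,.010))
print('lip',g(287,420,.002),g(330,200,.002))
print('facing',g(325,345,.033),g(320,395,.033),g(345,180,.033))
c=C["side"]
def pj(p):
    q=np.array(c["R"])@p+c["t"];return np.round([((q[0]/q[2]*c["fx"]+c["cx"])-315+.5)*7.9,((q[1]/q[2]*c["fy"]+c["cy"])-375+.5)*7.9])
for x in(-.0215,-.0133):
  for y in(-.059,.065):print('side proj lip corner at',x,y,pj(inf(x,y,.002)),'wallend top',pj(inf(x-.01,y,.028)),'wallend bot',pj(inf(x-.01,y,.002)))
```

```text
slug [-26.3 -27.4]
slug [-25.9   5.1]
lip [-20.4 -57.3] [-14.7  39.6]
facing [-15.9 -26.9] [-15.2 -47.9] [-16.7  43.5]
side proj lip corner at -0.0215 -0.059 [112. 366.] wallend top [104. 271.] wallend bot [100. 322.]
side proj lip corner at -0.0215 0.065 [660. 229.] wallend top [659. 134.] wallend bot [644. 187.]
side proj lip corner at -0.0133 -0.059 [123. 402.] wallend top [114. 307.] wallend bot [110. 358.]
side proj lip corner at -0.0133 0.065 [673. 264.] wallend top [672. 169.] wallend bot [657. 221.]
```

Both views agree: the lip is about 8 mm short of the facing and the slug centres are only about 5 mm behind the lip. The slugs have probably wedged in a tilt between lip and facing. I'll ease off so they drop level onto the floor, then push again.

```bash
cat > push.py <<'E'
from h import *
from workcell import bot
def push(x,lim,z=-.0005,end=-.055,dy=0,v=.03):
    hit=0
    while x<end:
        x+=.001
        bot.line_to(tool(inf(x,.003+dy,z),YF)[0],max_speed=v)
        f=np.array(bot.current_contact_force());p=-f@fx
        print('%.4f act %.4f push %.1f side %.1f z %.1f'%(x,(bot.current_ee_pos()-FO)@fx+.085,p,f@fy,f[2]))
        if p>lim:break
    return x
E
python3 - <<'E'
from push import *
bot.line_to(tool(inf(-.081,.003,-.0005),YF)[0],max_speed=.05);bot.hold(.2)
print(bot.current_contact_force())
x=push(-.080,24)
d=pickle.load(open("c4.pkl","rb"));d["side"]=bot.read_camera("side");d["top"]=bot.read_camera("top");pickle.dump(d,open("c5.pkl","wb"))
a=cv2.resize(d["side"]["pixels"][375:435,315:415],(790,474),interpolation=cv2.INTER_CUBIC);cv2.imwrite("pics/s5.png",a)
print(bot.current_clock())
E
```

```text
[1.08807491 3.22330051 5.43834536]
-0.0790 act -0.0791 push 3.8 side -0.6 z 5.2
-0.0780 act -0.0783 push 5.4 side 0.2 z 5.5
-0.0770 act -0.0774 push 4.9 side 0.4 z 6.0
-0.0760 act -0.0766 push 6.2 side -0.4 z 5.5
-0.0750 act -0.0757 push 6.1 side -0.1 z 5.8
-0.0740 act -0.0747 push 6.4 side 0.1 z 6.1
-0.0730 act -0.0737 push 6.2 side 0.2 z 8.0
-0.0720 act -0.0728 push 6.7 side 0.5 z 6.6
-0.0710 act -0.0717 push 5.9 side 0.0 z 6.4
-0.0700 act -0.0708 push 6.3 side -0.9 z 6.2
-0.0690 act -0.0702 push 7.9 side -0.5 z 6.9
-0.0680 act -0.0702 push 10.6 side 1.2 z 8.1
-0.0670 act -0.0701 push 14.0 side 0.7 z 7.7
-0.0660 act -0.0701 push 17.7 side 0.7 z 8.0
-0.0650 act -0.0701 push 20.5 side 1.0 z 9.4
-0.0640 act -0.0700 push 23.9 side 0.2 z 10.2
-0.0630 act -0.0700 push 26.7 side 0.1 z 12.3
25.2417
```

View pics/s5.png

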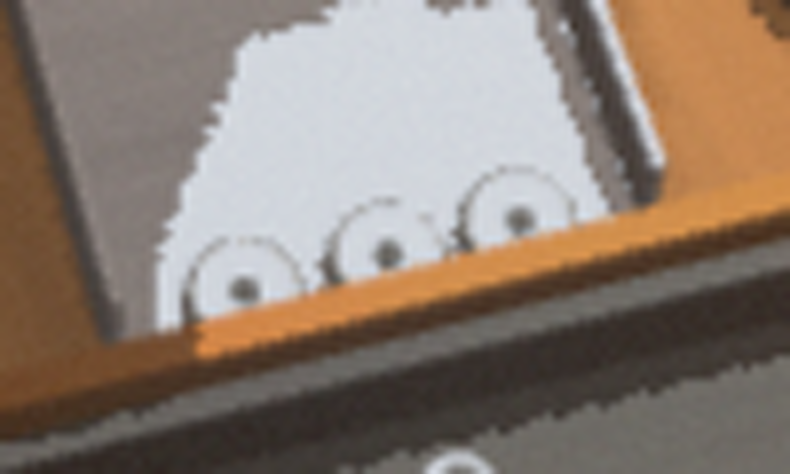

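The slugs now sit level on the floor, with the lip hard on the facing (stop at -70.0 mm). Next I'll ease off, tilt, lift and carry.

Run:
```python
from push import *
np.set_printoptions(precision=2,suppress=True)
L=lambda o,yaw,pt,v:bot.line_to(*tool(o,yaw,pt),max_speed=v)
L(inf(-.068,.003,0),YF,0,.03)
print(bot.current_contact_force())
L(inf(-.073,.003,.014),YF,.12,.03)
L(inf(-.085,.003,.09),YF,.2,.07)
bot.hold(.3)
print(bot.current_clock(),bot.current_contact_force(),bot.current_ft_torque())
c=bot.read_camera("side");cv2.imwrite("pics/s6.png",c["pixels"]);pickle.dump(c,open("c6.pkl","wb"))
L(inf(-.12,.003,.16),YF,.2,.10)
L(SC+[0,0,.10],-1.65,.2,.13)
print(bot.current_clock(),bot.current_contact_force(),bot.current_ft_torque())
L(SC+[0,0,.03],-1.65,.0,.08)
L(SC+[0,0,.006],-1.65,.0,.05)
c=bot.read_camera("side");cv2.imwrite("pics/s7.png",c["pixels"][100:250,130:380])
f0=bot.current_contact_force()[2];print(bot.current_clock(),f0)
for z in np.arange(.005,-.006,-.001):
    L(SC+[0,0,z],-1.65,0,.02);f=bot.current_contact_force();print('%.3f'%z,bot.current_ee_pos()[2],f,bot.current_ft_torque())
    if f[2]-f0>5:break
print(bot.current_clock())
```

```text
[4.23 9.18 4.91]
27.4333 [-0.78 -1.1  -3.22] [ 0.34 -0.14 -0.02]
32.8833 [-0.49  0.39 -2.8 ] [ 0.35 -0.13 -0.01]
34.375 -2.5355647277409212
0.005 0.08021300481842993 [ 0.02 -0.41 -2.91] [ 0.13 -0.11 -0.03]
0.004 0.07893368805072004 [ 0.53 -0.49 -2.32] [ 0.17 -0.1  -0.03]
0.003 0.07786956541624356 [-0.05  0.01 -1.49] [ 0.18 -0.09 -0.  ]
0.002 0.07687547606182327 [-0.04  0.14 -3.  ] [ 0.2  -0.1   0.01]
0.001 0.07605997163717314 [-0.61  0.4  -2.46] [ 0.11 -0.07 -0.02]
0.000 0.07545123925434766 [ 0.13 -0.04 -0.38] [-0.09  0.04  0.02]
-0.001 0.07500177543619016 [-2.    0.25  5.32] [-0.31  0.34 -0.03]
36.125
```

Seated at the expected height with about 8 N. Releasing and backing straight up.

Run:
```python
from push import *
L=lambda o,v:bot.line_to(tool(o,-1.65)[0],max_speed=v)
L(SC+[0,0,-.0002],.02)
bot.set_gripper(.75);bot.hold(.2)
L(SC+[0,0,.14],.12)
print(bot.current_clock(),bot.current_contact_force(),bot.current_opening())
s=bot.read_camera("side");t=bot.read_camera("top");w=bot.read_camera("wrist")
pickle.dump({"side":s,"top":t},open("c8.pkl","wb"))
a=cv2.resize(s["pixels"][120:225,150:290],(560,420),interpolation=cv2.INTER_CUBIC)
b=cv2.resize(w["pixels"],(240,180));e=cv2.resize(t["pixels"][230:340,95:215],(240,220))
cv2.imwrite("pics/f.png",np.hstack([a,np.vstack([b,e,np.zeros((20,240,3),np.uint8)])]))
```

```text
38.7667 [-0.01012661  0.07080211  0.24037365] 0.746124882683563
```

View pics/f.png

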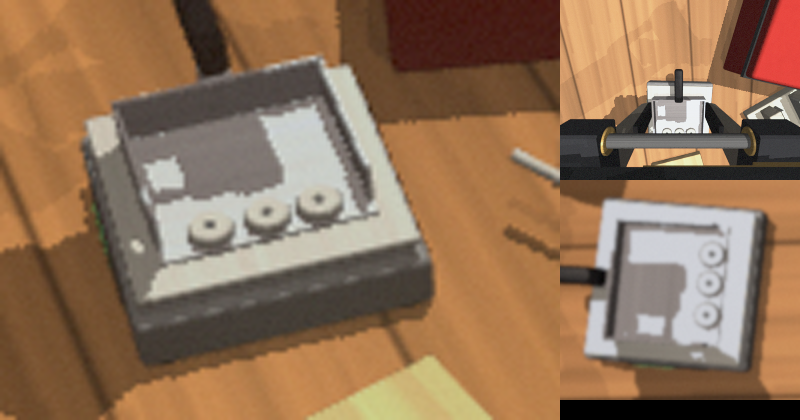

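```bash
python3 -c "
from workcell import bot
bot.job_done();print(bot.current_clock())"
```

```text
the job is handed in; nothing more can be done
the job is handed in; nothing more can be done
```

The loaded pan is on the weighing plate with all three slugs in it, the gripper has let go and backed off, and the job is handed in. Just before hand-in the clock read 38.8 s of the 54 s allowed.

- **Push:** I gripped the handle at 60 N and slid the pan along the bench while reading the push force. The first push stopped about 8 mm short of the facing at roughly 22 N; I took this to be the slugs wedged at a tilt. I eased off so they dropped level, then pushed again. The lip then came to a firm stop on the facing, with at most 27 N measured at the wrist.
- **Lift and placing:** I lifted with the lip tilted up, levelled the pan and set it down with about 8 N. It seated at the expected height.
- **Last checks:** The final pictures show all three slugs lying flat in the tray behind the lip. The pan looks level and is central on the plate to within about 10 mm by eye. After release the wrist force was about zero. I did not check the nut, offcut, tin or oil can in a final picture, though nothing came near them in the earlier views.
- **Disagreement:** My first picture put the facing about 19 mm in front of the fence's origin, but the push found it at about 13–15 mm. I went by the push.

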